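# Run a fingertip along the row and shut the snap lids

## Task

The four tubes in the front row of the metal cooling block stand with their hinged snap lids open. Run a fingertip lightly along the row, starting at the end toward which the lids open, so that the lids fold over one after another in that order, and press each of the four fully shut on its tube. Touch and push only: pinch and lift nothing, keep the tubes seated in the block, and leave the block and everything else where they stand.

Things in the scene. Friction and masses are not known exactly. Their poses are not given: they have to be found in the camera images.
- block: aluminium cooling block for 5 ml tubes, 80 (its x) x 160 (its y) x 50 mm high, 1.4 kg, loose on the worktop; origin at the centre of its underside, z up. Two rows of four holes 36 mm apart run along its y: the front row at block x = -18 mm holds the four open tubes (tube_1 to tube_4 at block y = +54, +18, -18, -54 mm), the back row at x = +18 mm holds two tubes that are already shut
- shut_tube_a: tube of the same kind, already shut, in the back row beside tube_1; its lid's top is 70 mm above the worktop. Leave it
- shut_tube_b: tube of the same kind, already shut, in the back row beside tube_3. Leave it
- marker_red: felt marker, 13 x 126 x 14 mm, lying in front of the block; origin at the centre of its underside. Leave it
- sample_pot_1: white sample pot with screw lid, 29 mm wide, 46 mm high, standing behind the block; origin at its foot. Leave it
- stopper: black rubber stopper, 29 mm wide, 30 mm high, standing behind the block; origin at its foot. Leave it
- weigh_tray: white square weighing tray, 82 x 82 x 16 mm, to the left; origin at its foot. Leave it
- tube_1: open 5 ml tube standing loosely in the front row, the first, at the block's +y end; 16 mm wide, 60 mm high, 16 g; origin at its lower end (6 mm above the worktop), z along the tube, rim 60 mm up (66 mm above the worktop, 16 mm above the block). Its lid is hinged on its own +y side, 11.5 mm from its axis at rim height
- lid_1 (a joint): hinge of the snap lid of tube_1, rad: 0 = shut flat on the rim, 1.57 = upright over the hinge; it opens toward the block's +y and is pushed shut toward -y. Stiff: stays where it is left; needs about 0.025 N m when open, rising to 0.04 N m near shut (about 2 N at the tab)
- lid_1_top (a point): centre of the outer (upper) face of the lid of tube_1: a white disc 21 mm wide, 4 mm thick, its centre 11.5 mm from the hinge axis, with a thumb tab that ends 27 mm from the hinge axis. With the lid shut this point lies on the tube's axis, 70 mm above the worktop; this point's axes turn with the lid (z out of the outer face, -y from hinge to tab)
- tube_2: open 5 ml tube standing loosely in the front row, the second; 16 mm wide, 60 mm high, 16 g; origin at its lower end (6 mm above the worktop), z along the tube, rim 60 mm up (66 mm above the worktop, 16 mm above the block). Its lid is hinged on its own +y side, 11.5 mm from its axis at rim height
- lid_2 (a joint): hinge of the snap lid of tube_2, rad: 0 = shut flat on the rim, 1.57 = upright over the hinge; it opens toward the block's +y and is pushed shut toward -y. Stiff: stays where it is left; needs about 0.025 N m when open, rising to 0.04 N m near shut (about 2 N at the tab)
- lid_2_top (a point): centre of the outer (upper) face of the lid of tube_2: a white disc 21 mm wide, 4 mm thick, its centre 11.5 mm from the hinge axis, with a thumb tab that ends 27 mm from the hinge axis. With the lid shut this point lies on the tube's axis, 70 mm above the worktop; this point's axes turn with the lid (z out of the outer face, -y from hinge to tab)
- tube_3: open 5 ml tube standing loosely in the front row, the third; 16 mm wide, 60 mm high, 16 g; origin at its lower end (6 mm above the worktop), z along the tube, rim 60 mm up (66 mm above the worktop, 16 mm above the block). Its lid is hinged on its own +y side, 11.5 mm from its axis at rim height
- lid_3 (a joint): hinge of the snap lid of tube_3, rad: 0 = shut flat on the rim, 1.57 = upright over the hinge; it opens toward the block's +y and is pushed shut toward -y. Stiff: stays where it is left; needs about 0.025 N m when open, rising to 0.04 N m near shut (about 2 N at the tab)
- lid_3_top (a point): centre of the outer (upper) face of the lid of tube_3: a white disc 21 mm wide, 4 mm thick, its centre 11.5 mm from the hinge axis, with a thumb tab that ends 27 mm from the hinge axis. With the lid shut this point lies on the tube's axis, 70 mm above the worktop; this point's axes turn with the lid (z out of the outer face, -y from hinge to tab)
- tube_4: open 5 ml tube standing loosely in the front row, the last, at the block's -y end; 16 mm wide, 60 mm high, 16 g; origin at its lower end (6 mm above the worktop), z along the tube, rim 60 mm up (66 mm above the worktop, 16 mm above the block). Its lid is hinged on its own +y side, 11.5 mm from its axis at rim height
- lid_4 (a joint): hinge of the snap lid of tube_4, rad: 0 = shut flat on the rim, 1.57 = upright over the hinge; it opens toward the block's +y and is pushed shut toward -y. Stiff: stays where it is left; needs about 0.025 N m when open, rising to 0.04 N m near shut (about 2 N at the tab)
- lid_4_top (a point): centre of the outer (upper) face of the lid of tube_4: a white disc 21 mm wide, 4 mm thick, its centre 11.5 mm from the hinge axis, with a thumb tab that ends 27 mm from the hinge axis. With the lid shut this point lies on the tube's axis, 70 mm above the worktop; this point's axes turn with the lid (z out of the outer face, -y from hinge to tab)

How it is judged:
By the outcome, as a careful person would: the job done as asked, in the order asked, and still so for the second after the job is handed in, with the robot touching nothing.
It also fails if it takes over 48 s, if anything falls off the work surface, if the arm or the gripper's body presses on something with over 40 N, if the wrist force passes 120 N, or if a joint passes its speed limit or range.

## Robot

A 6-joint arm with a two-finger parallel gripper is mounted at the origin on a cart in front of the work surface, level with it; the furniture and walls round the work are solid. World frame = base frame: x ahead of the robot, y to its left, z up, the work surface at z = 0. Lengths are in m, angles in rad, forces in N, time in s.
With the tool pointing down it reaches from about 0.3 to 0.875 m from the base axis. Payload 6.4 kg.
Tool frame: the origin (TCP) lies midway between the tips of the shut fingers; the grasp point (between the pads) lies 19 mm behind it; z points along the fingers, y is the line along which they close (so a half turn about z gives the same grasp; the last joint's range is limited). The gripper opens to 85 mm and grips with 20 to 120 N. Pads are 22 mm wide; open, the fingers measure 114 mm over their backs; the gripper's body (76 mm by 85 mm) begins 54 mm behind the grasp point. The pads swing forward as they close: fully open they stand 13 mm farther back than shut.
Start: joints at [1.019, 0.181, 1.607, -0, 1.354, -0.206], TCP at [0.195, 0.541, 0.231] pointing down, gripper open.
Joint ranges: [-2.99, 2.99], [-0.89, 2.07], [0.3, 2.58], [-1.14, 4.28], [0, 2.63], [-3.12, 3.12]. Speed limits (rad/s): [2.57, 2.57, 3.01, 3.14, 3.14, 3.14].

## Interface

Orientations are given as a unit quaternion [w, x, y, z].
In Python, from bench import sensors, vision, ctrl gives the robot as it stands.
- The arm moves only by the tool carry_out, never from a script. Its argument "deltas" is text: rows parted by semicolons, each of 7 numbers parted by spaces: the shift along the tool's x, y, z in mm, then the turn, a rotation vector about the tool's x, y, z in rad, then the closure, from 0 (fully open) to 1 (shut). In form: tx ty tz ax ay az claw; .... A call has 1 to 12 rows; each row is the pose to reach, as a shift and turn from the pose commanded when the call began, along the tool's axes at that moment; what a row does not reach only later rows make up. A row lasts 1/8 s, in which the tool goes at most 62.5 mm and 10.7 degrees, less where a joint would pass 70% of its speed; a pose out of reach is approached as far as the arm can. A call with a gripper value outside its range is refused whole. The fingers move at their own pace and stop on an object; the grip force is fixed at half the most. Time passes only in rows, so rows that repeat a pose let the fingers close. It gives the time, the measured TCP pose, the force, the opening and the grip force at its end, in the units of the state.
- sensors.get_obs(): the state, without advancing time (a new reading comes with each control period).
- vision.camera(name): name is "scene" or "side" or "wrist"; returns the picture (400x640x3 uint8, blue, green, red); there is no depth.
- vision.camera_model(name): a dict with "K" (3x3 intrinsics, pixels), "k1" (the pictures are not rectified: a ray, as slopes to the right and down, at radius r is drawn at 1 + k1 r^2 times it, then the intrinsics apply), "extrinsics" (4x4, takes a point from world to camera coordinates); the wrist camera has in their place "hand_eye" (4x4, takes a point from camera to tool coordinates, whose origin is the TCP and whose axes are the flange's). Camera axes: x right, y down, z forward; pixel columns grow to the right and rows downward; lengths in m; the calibration is good to about 2 mm. A picture is of the moment at which its call begins: read the wrist's pose just before it. camera_model takes no time and is no camera call.
- ctrl.hand_in(): hands the job in; it is judged then, once.
The state is a dict: "time_s": time; "q": joint angles; "dq": joint speeds; "joint_efforts": joint torques, N m; "eef_pos": TCP position; "eef_rot": TCP orientation; "wrist_force": force on the tool from outside, world axes, zero at the start; "torque": the same for the moment, N m; "opening": opening from 0.0 (shut) to 1.0 (fully open); "grasp_force": force on a finger pad.
Only numpy, scipy, OpenCV 4.12 (cv2) and the standard library are available. Lean on these libraries where they do the work, as an engineer would, in place of code of your own. Each camera call takes 0.05 s, during which the arm holds its last target. There are 200 camera calls.

## Working session

There is one attempt and no reset: what is moved stays moved. The work goes in short steps, Python scripts to look and compute and a tool call to move; the robot and the scene stay as the last step left them, time stands still between calls to the robot, and variables do not carry over. Pictures are saved under pics/ and viewed, at most 10 in all, crops included, and the job is handed in when it is done.

Besides the shell and the picture viewer there is one more tool, called after ">>>" by a JSON object that holds its "name" and its "arguments", one argument or row to a line. carry_out: Moves the arm, as the interface text tells. Its arguments: {"type":"object","properties":{"deltas":{"type":"string"}},"required":["deltas"]}

```bash
mkdir -p pics; python3 - <<'E'
from bench import sensors, vision
import cv2,numpy as np
o=sensors.get_obs();print({k:np.round(v,4).tolist() for k,v in o.items()})
for n in("scene","side","wrist"):
    cv2.imwrite(f"pics/{n}0.png",vision.camera(n)); m=vision.camera_model(n)
    print(n,{k:np.round(v,4).tolist() for k,v in m.items()})
E
```

```text
{'time_s': 0.0, 'q': [1.0187, 0.1815, 1.608, -0.0, 1.3538, -0.2063], 'dq': [-0.0004, -0.0007, 0.0004, 0.0014, 0.0023, -0.0018], 'joint_efforts': [-0.0004, -44.4883, -35.1326, -0.0003, 0.0092, 0.0001], 'eef_pos': [0.1946, 0.5405, 0.2304], 'eef_rot': [-0.0003, 0.172, 0.9851, -0.0008], 'wrist_force': [0.7462, -0.3597, 0.1433], 'torque': [-0.0042, -0.0292, -0.0006], 'grasp_force': 0.0, 'opening': 1.0004}
scene {'K': [[380.9886, 0.0, 317.9287], [0.0, 380.9886, 187.628], [0.0, 0.0, 1.0]], 'k1': -0.0932, 'extrinsics': [[-0.9013, -0.4331, 0.0073, 0.5498], [-0.2153, 0.4332, -0.8752, 0.1687], [0.3759, -0.7904, -0.4836, 0.7287], [0.0, 0.0, 0.0, 1.0]]}
side {'K': [[518.2596, 0.0, 319.086], [0.0, 518.2596, 204.7656], [0.0, 0.0, 1.0]], 'k1': -0.0185, 'extrinsics': [[0.9999, -0.0071, -0.0102, -0.5847], [-0.0124, -0.4966, -0.8679, 0.1124], [0.0011, 0.868, -0.4966, 0.8711], [0.0, 0.0, 0.0, 1.0]]}
wrist {'K': [[288.1723, 0.0, 317.738], [0.0, 288.1723, 200.8761], [0.0, 0.0, 1.0]], 'k1': -0.0521, 'hand_eye': [[0.0003, -0.9503, -0.3114, 0.081], [1.0, 0.0004, -0.0002, -0.0002], [0.0003, -0.3114, 0.9503, -0.142], [0.0, 0.0, 0.0, 1.0]]}
```

View pics/scene0.png

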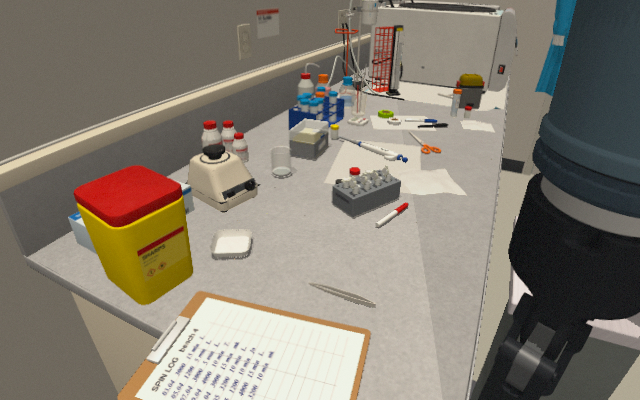

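View pics/side0.png

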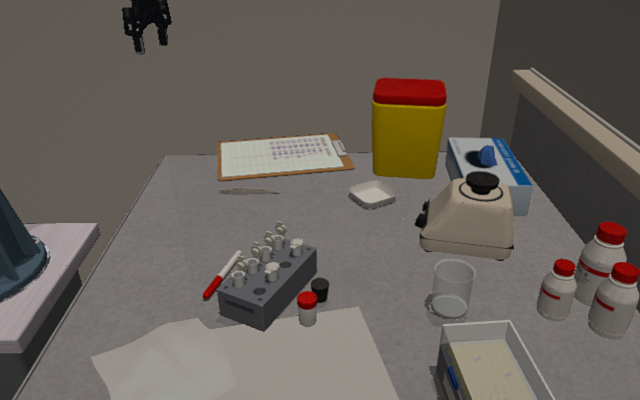

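```bash
python3 - <<'E'
import cv2,numpy as np
a=cv2.imread("pics/side0.png")[200:340,180:360]; b=cv2.imread("pics/scene0.png")[150:235,310:420]
a=cv2.resize(a,(765,595),interpolation=3)
cv2.imwrite("pics/side_c.png",a)
b=cv2.resize(b,(770,595),interpolation=3);cv2.imwrite("pics/scene_c.png",b)
E
```

```text
(no output)
```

View pics/side_c.png

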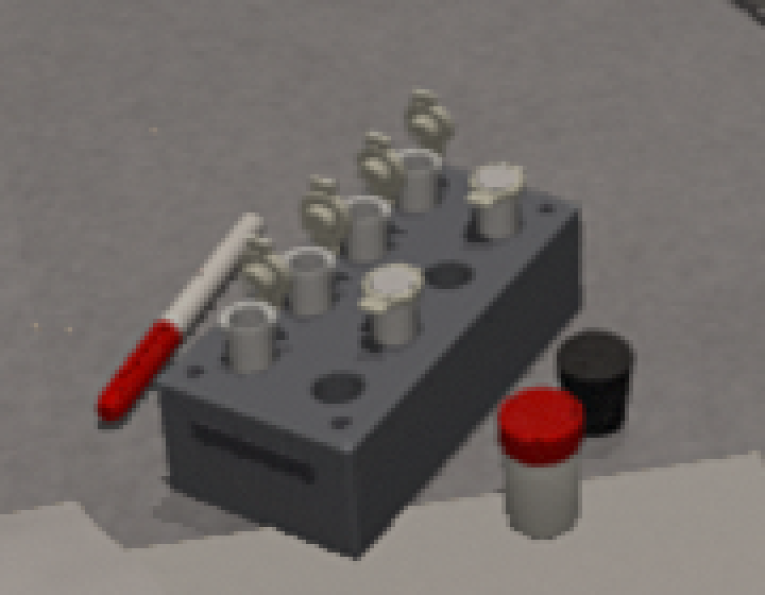

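The side crop (x4.25, offset 180,200) shows the block with its near top corners at (160,388) and (355,452) and its right far corner at (580,207). The open rims are near (249,313), (310,263), (368,211) and (418,162), with their lids upright on the far (+y) side. I'll cast these onto their planes.

```bash
cat > h.py <<'E'
import numpy as np,cv2
from scipy.spatial.transform import Rotation as R
from bench import sensors, vision
def TC(n,o=None):
    m=vision.camera_model(n)
    if n=="wrist":
        w=o["eef_rot"];T=np.eye(4);T[:3,:3]=R.from_quat([*w[1:],w[0]]).as_matrix();T[:3,3]=o["eef_pos"]
        C=T@np.array(m["hand_eye"])
    else: C=np.linalg.inv(np.array(m["extrinsics"]))
    return m,C
def ray(n,px,o=None):
    m,C=TC(n,o);p=np.atleast_2d(np.float64(px))[:,None]
    u=cv2.undistortPoints(p,np.array(m["K"]),np.array([m["k1"],0,0,0]))[:,0]
    return C[:3,3],np.c_[u,np.ones(len(u))]@C[:3,:3].T
def plane(n,px,z,o=None):
    c,d=ray(n,px,o);return c+d*((z-c[2])/d[:,2])[:,None]
def proj(n,P,o=None):
    m,C=TC(n,o);E=np.linalg.inv(C);P=np.atleast_2d(P)
    return cv2.projectPoints(P@E[:3,:3].T+E[:3,3],np.zeros(3),np.zeros(3),np.array(m["K"]),np.array([m["k1"],0,0,0]))[0][:,0]
E
python3 - <<'E'
from h import *
f=lambda L:np.array(L)/4.25+[180,200]
c=plane("side",f([(160,388),(355,452),(580,207)]),.05);r=plane("side",f([(249,313),(310,263),(368,211),(418,162)]),.066)
np.set_printoptions(precision=4,suppress=True)
print(c,r,np.linalg.norm(np.diff(c,axis=0),axis=1),np.linalg.norm(np.diff(r,axis=0),axis=1))
d=c[2]-c[1];print(np.degrees(np.arctan2(d[1],d[0])), (c[0]+c[2])/2)
E
```

```text
[[ 0.4391 -0.1216  0.05  ]
 [ 0.5077 -0.1552  0.05  ]
 [ 0.5809 -0.0176  0.05  ]] [[ 0.468  -0.1018  0.066 ]
 [ 0.4859 -0.0733  0.066 ]
 [ 0.5037 -0.0417  0.066 ]
 [ 0.52   -0.0097  0.066 ]] [0.0764 0.1558] [0.0336 0.0364 0.0359]
61.97941592496738 [ 0.51   -0.0696  0.05  ]
```

View pics/scene_c.png

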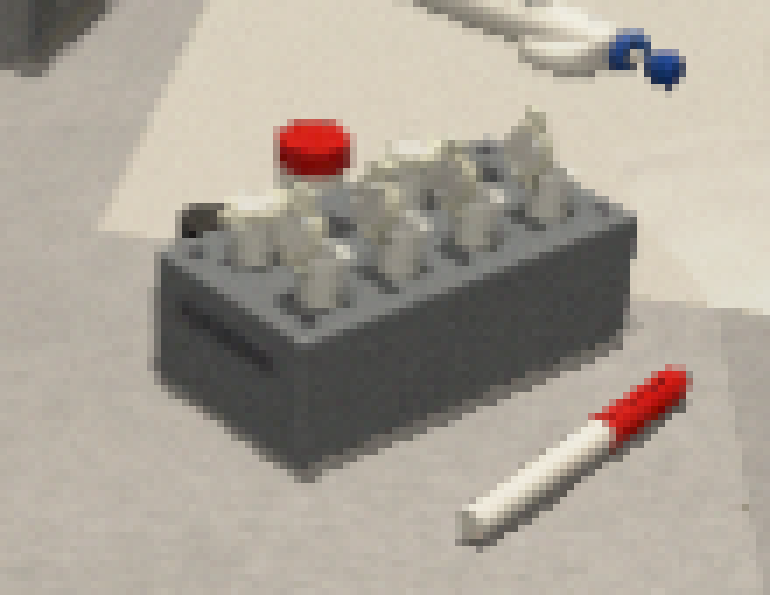

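```bash
cat >> h.py <<'E'
def delta(o,p,byaw):
    "shift/turn in tool axes to put TCP at p, pointing down, tool y along world angle byaw (deg)"
    w=o["eef_rot"];A=R.from_quat([*w[1:],w[0]]);b=np.radians(byaw);y=np.array([np.cos(b),np.sin(b),0]);z=np.array([0,0,-1.])
    B=R.from_matrix(np.c_[np.cross(y,z),y,z])
    return np.round(A.inv().apply(np.array(p)-o["eef_pos"])*1e3,1),np.round((A.inv()*B).as_rotvec(),4)
E
python3 -c "
from h import *
o=sensors.get_obs();print(delta(o,[.514,-.022,.18],62),delta(o,[.514,-.022,.23],62))"
```

```text
(array([-491.2, -420.9,   51. ]), array([-0.0014, -0.0002,  0.1428])) (array([-491.1, -421. ,    1. ]), array([-0.0014, -0.0002,  0.1428]))
```

>>> {"name": "carry_out", "arguments": {
  "deltas": "-491 -421 0 0 0 0.143 1;-491 -421 0 0 0 0.143 1;-491 -421 0 0 0 0.143 1;-491 -421 0 0 0 0.143 1;-491 -421 0 0 0 0.143 1;-491 -421 0 0 0 0.143 1;-491 -421 0 0 0 0.143 1;-491 -421 0 0 0 0.143 1;-491 -421 0 0 0 0.143 1;-491 -421 0 0 0 0.143 1;-491 -421 51 0 0 0.143 1;-491 -421 51 0 0 0.143 1"
}}

```text
time_s: 1.65
eef_pos: [0.5115, -0.0223, 0.1762]
eef_rot: [-0.004, 0.243, 0.97, 0.0]
wrist_force: [-0.1, 0.3, 0.5]
opening: -0.002
grasp_force: 0.0
```

>>> {"name": "carry_out", "arguments": {
  "deltas": "0 0 0 0 0 0 1;0 0 0 0 0 0 1;0 0 0 0 0 0 1"
}}

```text
time_s: 2.02
eef_pos: [0.5147, -0.0208, 0.1818]
eef_rot: [0.001, 0.241, 0.97, -0.0]
wrist_force: [-0.3, 1.0, -0.2]
opening: -0.001
grasp_force: 0.0
```

```bash
python3 - <<'E'
from h import *
import pickle
o=sensors.get_obs();i=vision.camera("wrist");pickle.dump((o,i),open("v1.pkl","wb"));cv2.imwrite("pics/w1.png",i)
print(o["eef_pos"],o["eef_rot"],o["opening"],delta(o,[.514,-.022,.18],62),delta(o,[.476,-.092,.18],62))
E
```

```text
[ 0.51471943 -0.02083334  0.18184195] [ 1.32979807e-03  2.41291317e-01  9.70451819e-01 -8.15143792e-06] -0.0011786941179766624 (array([ 0.1, -1.4,  1.8]), array([0.0006, 0.0026, 0.0013])) (array([  0.9, -81. ,   1.8]), array([0.0006, 0.0026, 0.0013]))
```

View pics/w1.png

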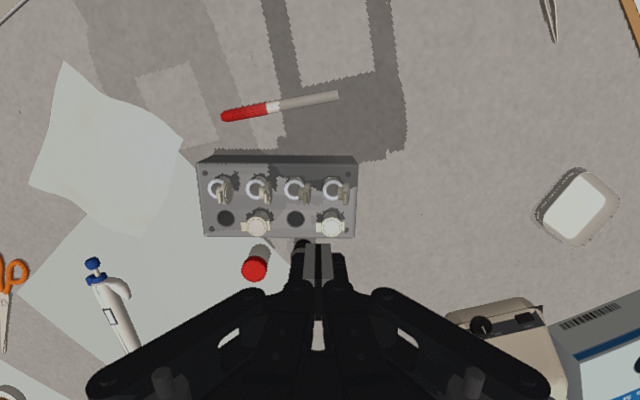

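The wrist view shows the block at columns 200–357. The open rims are at about (218,188), (257,188), (297,188) and (335,188), with lids on their right (+y), and the shut tubes are at (257,225) and (330,227). Next is a second view, shifted and lower.

>>> {"name": "carry_out", "arguments": {
  "deltas": "0 -40 15 0 0 0 1;0 -80 30 0 0 0 1;0 -80 30 0 0 0 1;0 -80 30 0 0 0 1;0 -80 30 0 0 0 1"
}}

```text
time_s: 2.7
eef_pos: [0.4774, -0.0915, 0.1511]
eef_rot: [0.001, 0.241, 0.97, -0.0]
wrist_force: [0.8, -0.3, 0.6]
opening: -0.001
grasp_force: 0.0
```

```bash
python3 - <<'E'
from h import *
import pickle
o=sensors.get_obs();i=vision.camera("wrist");pickle.dump((o,i),open("v2.pkl","wb"))
o1,i1=pickle.load(open("v1.pkl","rb"))
print(o["eef_pos"],o["time_s"])
a=i1[150:245,190:370];P=proj("wrist",[[.495,-.057,.06]],o)[0].astype(int);print(P)
b=i[max(P[1]-70,0):P[1]+70,P[0]-130:P[0]+130]
print("b off",max(P[1]-70,0),P[0]-130)
a=cv2.resize(a,None,fx=3,fy=3,interpolation=3);b=cv2.resize(b,None,fx=3,fy=3-.8,interpolation=3) if 0 else cv2.resize(b,None,fx=2,fy=2,interpolation=3)
w=800
c=np.zeros((a.shape[0]+b.shape[0],w,3),np.uint8);c[:a.shape[0],:a.shape[1]]=a;c[a.shape[0]:,:b.shape[1]]=b
cv2.imwrite("pics/w2.png",c);print(a.shape,b.shape)
E
```

```text
[ 0.47742116 -0.09152744  0.15106786] 2.7
[363 205]
b off 135 233
(285, 540, 3) (280, 520, 3)
```

View pics/w2.png

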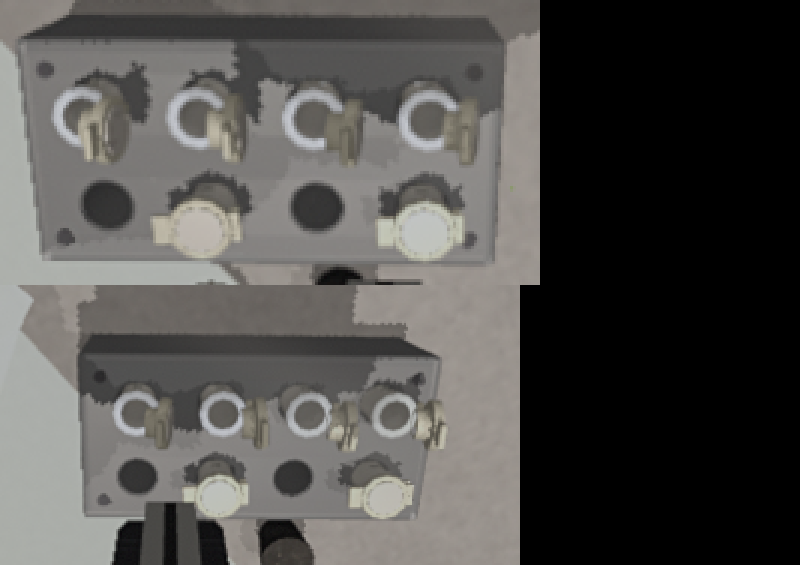

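The two crops show the rings: view 1 (x3, offset 190,150) at (84,117), (197,117), (314,117) and (431,118), and view 2 (x2, offset 233,135, minus 285 rows) at (136,412), (223,412), (309,415) and (394,415). Lids lean slightly past upright. I'll refine with a white mask and triangulate.

```bash
python3 - <<'E'
from h import *
import pickle
from scipy.optimize import least_squares
np.set_printoptions(precision=4,suppress=True)
V=[pickle.load(open(f"v{k}.pkl","rb")) for k in(1,2)]
S=[np.array([(84,117),(197,117),(314,117),(431,118)])/3+[190,150],np.array([(136,127),(223,127),(309,130),(394,130)])/2+[233,135]]
rays=[]
for (o,i),s in zip(V,S):
    im=i.astype(int);yy,xx=np.mgrid[:400,:640];m=(im.min(2)>125)&(im[...,0]>=im[...,2]-1)
    C=[]
    for x,y in s:
        k=m&(np.hypot(xx-x,yy-y)<14)
        f=least_squares(lambda p:np.hypot(xx[k]-p[0],yy[k]-p[1])-p[2],[x,y,10],loss="soft_l1").x
        C.append(f[:2]);print(k.sum(),f-[x,y,0])
    rays.append(ray("wrist",C,o)+(C,o))
P=[]
for j in range(4):
    A=[];b=[]
    for c,d,_,_ in rays:
        u=d[j]/np.linalg.norm(d[j]);M=np.eye(3)-np.outer(u,u);A.append(M);b.append(M@c)
    P.append(np.linalg.lstsq(np.vstack(A),np.hstack(b),rcond=None)[0])
P=np.array(P);print(P,"spacing",np.linalg.norm(np.diff(P[:,:2],axis=0),axis=1))
Q=[plane("wrist",r[2],.066,r[3]) for r in rays];print(Q[0],Q[1])
# scene check with block corners side: yaw fits
for X in(P,*Q):
    d=X[:, :2]-X[:,:2].mean(0);v=np.linalg.svd(d)[2][0];print(X.mean(0),np.degrees(np.arctan2(v[1],v[0]))%180)
E
```

```text
127 [-1.2048 -0.5697  8.3827]
160 [-0.4121 -0.0335  8.5471]
165 [-0.6021  0.4801  8.6774]
163 [-0.9489  0.4099  8.617 ]
199 [-0.2941  0.2967  9.6859]
237 [-0.5174  0.7896  9.6037]
234 [-0.3335 -0.3399  9.6011]
184 [ 0.0321 -0.0606  9.4312]
[[ 0.463  -0.1001  0.067 ]
 [ 0.4805 -0.0689  0.066 ]
 [ 0.498  -0.0373  0.0652]
 [ 0.5149 -0.0055  0.0657]] spacing [0.0358 0.0361 0.036 ]
[[ 0.463  -0.1005  0.066 ]
 [ 0.4804 -0.0688  0.066 ]
 [ 0.4978 -0.0371  0.066 ]
 [ 0.5148 -0.0055  0.066 ]] [[ 0.4634 -0.1004  0.066 ]
 [ 0.4805 -0.069   0.066 ]
 [ 0.4976 -0.0374  0.066 ]
 [ 0.5147 -0.0056  0.066 ]]
[ 0.4891 -0.053   0.066 ] 61.22283640138875
[ 0.489 -0.053  0.066] 61.36549801001705
[ 0.4891 -0.0531  0.066 ] 61.55673940534833
```

Triangulated rim height is 65–67 mm against 66 expected, spacing is 36 mm and the row's +y direction is 61.4°. Reach is fine too. I'll move to the start, beyond lid_1.

```bash
python3 - <<'E'
from h import *
o=sensors.get_obs();b=np.radians(61.4);by=np.array([np.cos(b),np.sin(b),0])
T1=np.array([.489,-.053,0])+.054*by
print(T1,delta(o,T1+.045*by+[0,0,.12],61.4),delta(o,T1+.045*by+[0,0,.083],61.4))
E
```

```text
[ 0.51484936 -0.00558892  0.        ] (array([  6.6, 138.5,  31. ]), array([0.0003, 0.0012, 0.0117])) (array([  6.6, 138.5,  68. ]), array([0.0003, 0.0012, 0.0117]))
```

>>> {"name": "carry_out", "arguments": {
  "deltas": "3 45 0 0 0 0.012 1;5 90 0 0 0 0.012 1;6.5 138.5 10 0 0 0.012 1;6.5 138.5 30 0 0 0.012 1;6.5 138.5 50 0 0 0.012 1;6.5 138.5 68 0 0 0.012 1;6.5 138.5 68 0 0 0.012 1;6.5 138.5 68 0 0 0.012 1;6.5 138.5 68 0 0 0.012 1"
}}

```text
time_s: 3.88
eef_pos: [0.5367, 0.033, 0.0833]
eef_rot: [0.001, 0.248, 0.969, 0.0]
wrist_force: [-0.0, 0.0, -0.9]
opening: 0.003
grasp_force: 0.0
```

```bash
cat >> h.py <<'E'
def bf(p):
    b=np.radians(61.4);by=np.array([np.cos(b),np.sin(b),0]);bx=np.array([by[1],-by[0],0])
    d=np.array(p)-[.51485,-.00559,0];return np.round(np.array([d@bx,d@by,d[2]])*1e3,1)
E
python3 - <<'E'
from h import *
o=sensors.get_obs();print(bf(o["eef_pos"]),o["eef_rot"],o["wrist_force"])
i=vision.camera("side");P=proj("side",[[.51,-.02,.07]])[0].astype(int)
cv2.imwrite("pics/s2.png",cv2.resize(i[P[1]-80:P[1]+60,P[0]-80:P[0]+80],None,fx=4,fy=4,interpolation=3))
E
```

```text
[ 0.7 44.3 83.3] [9.16763648e-04 2.47920385e-01 9.68779971e-01 9.74066085e-05] [-0.02538706  0.00305176 -0.86582658]
```

View pics/s2.png

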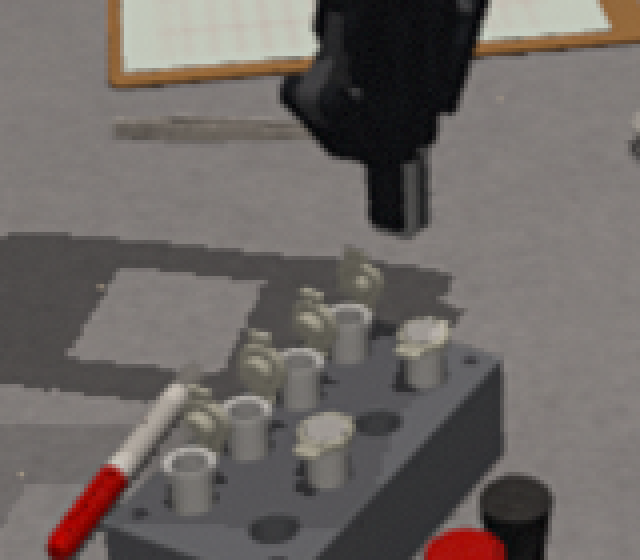

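The side view shows the shut fingertip at (400,230), just beyond lid_1 at (355,275) and in line with the row. Now I'll fold lid_1.

>>> {"name": "carry_out", "arguments": {
  "deltas": "0 -7 0 0 0 0 1;0 -14 0 0 0 0 1;0 -18 0 0 0 0 1;0 -22 0 0 0 0 1;0 -26 0 0 0 0 1;0 -31 0 0 0 0 1;0 -35 2 0 0 0 1;0 -39 5 0 0 0 1;0 -41 8 0 0 0 1;0 -43 10 0 0 0 1;0 -43 10 0 0 0 1"
}}

```text
time_s: 5.3
eef_pos: [0.5151, -0.0046, 0.072]
eef_rot: [-0.0, 0.248, 0.969, 0.0]
wrist_force: [0.5, 0.6, 0.2]
opening: -0.002
grasp_force: 0.3
```

```bash
python3 - <<'E'
from h import *
o=sensors.get_obs();print(bf(o["eef_pos"]),o["wrist_force"])
E
```

```text
[-0.3  1.  72. ] [0.54889187 0.62237816 0.21664493]
```

>>> {"name": "carry_out", "arguments": {
  "deltas": "0 0 1 0 0 0 1;0 0 2 0 0 0 1;0 0 3 0 0 0 1;0 0 3 0 0 0 1"
}}

```text
time_s: 5.8
eef_pos: [0.5159, -0.0047, 0.0701]
eef_rot: [0.001, 0.248, 0.969, -0.0]
wrist_force: [-0.4, -0.4, 8.1]
opening: 0.001
grasp_force: 3.8
```

>>> {"name": "carry_out", "arguments": {
  "deltas": "0 0 1 0 0 0 1;0 0 2 0 0 0 1;0 0 2 0 0 0 1;0 0 2 0 0 0 1"
}}

```text
time_s: 6.3
eef_pos: [0.5167, -0.0047, 0.0697]
eef_rot: [0.001, 0.248, 0.969, -0.0]
wrist_force: [-4.7, 0.9, 19.2]
opening: -0.003
grasp_force: 9.8
```

```bash
python3 - <<'E'
from h import *
o=sensors.get_obs();print(bf(o["eef_pos"]),o["wrist_force"])
E
```

```text
[ 1.2  1.6 69.7] [-4.6528099   0.92972895 19.20270676]
```

>>> {"name": "carry_out", "arguments": {
  "deltas": "0 0 -8 0 0 0 1;0 0 -16 0 0 0 1;0 -6 -16 0 0 0 1;0 -11 -16 0 0 0 1;0 -15 -16 0 0 0 1;0 -19 -16 0 0 0 1;0 -24 -16 0 0 0 1;0 -28 -14 0 0 0 1;0 -32 -11 0 0 0 1;0 -34 -8 0 0 0 1;0 -36 -5 0 0 0 1;0 -36 -5 0 0 0 1"
}}

```text
time_s: 7.8
eef_pos: [0.4977, -0.0362, 0.0719]
eef_rot: [-0.0, 0.248, 0.969, -0.0]
wrist_force: [0.4, 0.4, -0.1]
opening: -0.001
grasp_force: 0.2
```

>>> {"name": "carry_out", "arguments": {
  "deltas": "0 0 1 0 0 0 1;0 0 2 0 0 0 1;0 0 3 0 0 0 1;0 0 4 0 0 0 1;0 0 5 0 0 0 1;0 0 5 0 0 0 1;0 0 5 0 0 0 1"
}}

```text
time_s: 8.68
eef_pos: [0.4992, -0.0362, 0.0697]
eef_rot: [0.001, 0.248, 0.969, 0.0]
wrist_force: [-6.1, 2.3, 21.7]
opening: 0.002
grasp_force: 10.6
```

```bash
python3 - <<'E'
from h import *
o=sensors.get_obs();print(bf(o["eef_pos"]),o["wrist_force"])
i=vision.camera("side");P=proj("side",[[.51,-.02,.07]])[0].astype(int)
cv2.imwrite("pics/s3.png",cv2.resize(i[P[1]-80:P[1]+60,P[0]-80:P[0]+80],None,fx=4,fy=4,interpolation=3))
E
```

```text
[  1.  -34.4  69.7] [-6.1091359   2.28692281 21.65023333]
```

View pics/s3.png

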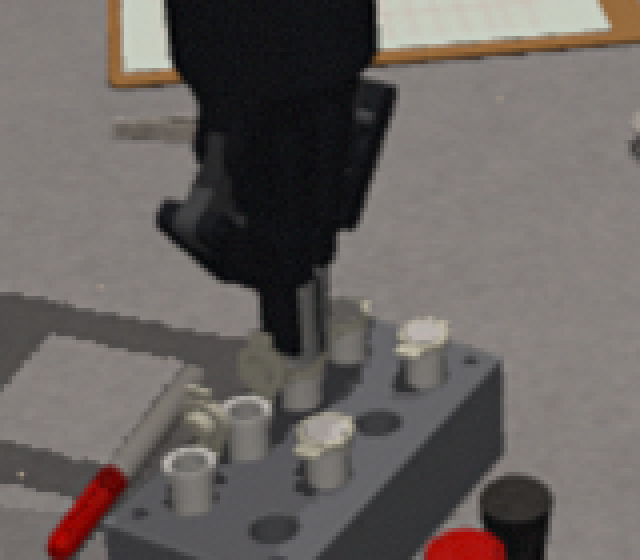

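The picture shows lid_1 lying shut at (350,315) and the fingertip pressing lid_2 at (300,350). Lids 3 and 4 are still open. I'll carry on with tubes 3 and 4 the same way.

>>> {"name": "carry_out", "arguments": {
  "deltas": "0 0 -8 0 0 0 1;0 0 -16 0 0 0 1;0 -6 -16 0 0 0 1;0 -11 -16 0 0 0 1;0 -15 -16 0 0 0 1;0 -19 -16 0 0 0 1;0 -24 -16 0 0 0 1;0 -28 -14 0 0 0 1;0 -32 -11 0 0 0 1;0 -34 -8 0 0 0 1;0 -36 -5 0 0 0 1;0 -36 -5 0 0 0 1"
}}

```text
time_s: 10.22
eef_pos: [0.4804, -0.0678, 0.0719]
eef_rot: [-0.0, 0.248, 0.969, 0.0]
wrist_force: [0.2, 0.8, 1.4]
opening: -0.0
grasp_force: 0.5
```

>>> {"name": "carry_out", "arguments": {
  "deltas": "0 0 1 0 0 0 1;0 0 2 0 0 0 1;0 0 3 0 0 0 1;0 0 4 0 0 0 1;0 0 5 0 0 0 1;0 0 5 0 0 0 1;0 0 5 0 0 0 1"
}}

```text
time_s: 11.1
eef_pos: [0.4822, -0.0681, 0.0696]
eef_rot: [0.002, 0.248, 0.969, -0.0]
wrist_force: [-3.9, 1.4, 19.7]
opening: 0.003
grasp_force: 10.2
```

>>> {"name": "carry_out", "arguments": {
  "deltas": "0 0 -8 0 0 0 1;0 0 -16 0 0 0 1;0 -6 -16 0 0 0 1;0 -11 -16 0 0 0 1;0 -15 -16 0 0 0 1;0 -19 -16 0 0 0 1;0 -24 -16 0 0 0 1;0 -28 -14 0 0 0 1;0 -32 -11 0 0 0 1;0 -34 -8 0 0 0 1;0 -36 -5 0 0 0 1;0 -36 -5 0 0 0 1"
}}

```text
time_s: 12.6
eef_pos: [0.4631, -0.0993, 0.0719]
eef_rot: [-0.0, 0.248, 0.969, 0.0]
wrist_force: [-0.7, -0.9, 1.3]
opening: -0.003
grasp_force: 0.4
```

>>> {"name": "carry_out", "arguments": {
  "deltas": "0 0 1 0 0 0 1;0 0 2 0 0 0 1;0 0 3 0 0 0 1;0 0 4 0 0 0 1;0 0 5 0 0 0 1;0 0 5 0 0 0 1;0 0 5 0 0 0 1"
}}

```text
time_s: 13.48
eef_pos: [0.4647, -0.0996, 0.0696]
eef_rot: [0.001, 0.248, 0.969, -0.0]
wrist_force: [-6.0, 2.0, 22.2]
opening: 0.004
grasp_force: 11.1
```

>>> {"name": "carry_out", "arguments": {
  "deltas": "0 0 -15 0 0 0 1;0 0 -50 0 0 0 1;0 20 -90 0 0 0 1;0 55 -90 0 0 0 1;0 55 -90 0 0 0 1;0 55 -90 0 0 0 1;0 55 -90 0 0 0 1"
}}

```text
time_s: 14.35
eef_pos: [0.4891, -0.0514, 0.1567]
eef_rot: [-0.001, 0.248, 0.969, -0.0]
wrist_force: [-0.6, -1.1, -0.8]
opening: -0.002
grasp_force: 0.0
```

```bash
python3 - <<'E'
from h import *
o=sensors.get_obs();i=vision.camera("wrist");P=proj("wrist",[[.495,-.057,.06]],o)[0].astype(int)
j=vision.camera("side");Q=proj("side",[[.49,-.06,.07]])[0].astype(int)
a=cv2.resize(i[P[1]-60:P[1]+60,P[0]-110:P[0]+110],(550,300),interpolation=3);b=cv2.resize(j[Q[1]-45:Q[1]+45,Q[0]-80:Q[0]+80],(533,300),interpolation=3)
c=np.zeros((600,550,3),np.uint8);c[:300]=a;c[300:,:533]=b;cv2.imwrite("pics/end.png",c)
print(o["eef_pos"],o["wrist_force"],Q)
E
```

```text
[ 0.48911369 -0.05144554  0.15674718] [-0.59465213 -1.05202226 -0.84814175] [256 254]
```

View pics/end.png

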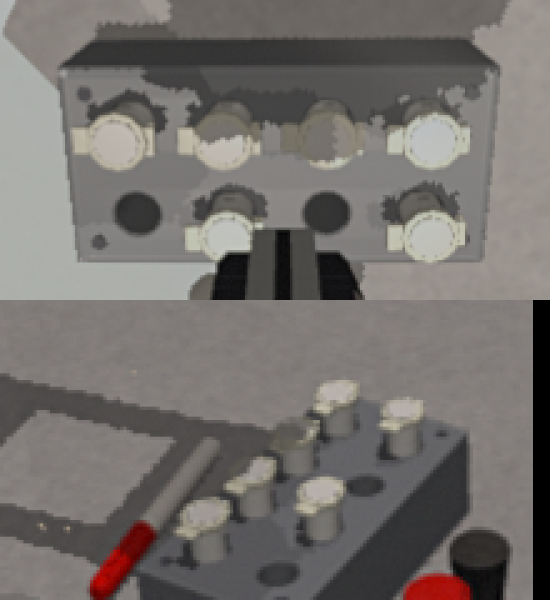

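Both views show all four front lids lying flat on their tubes, at about (115,140), (222,138), (328,138) and (435,140). The block and its neighbours are in place and the arm is clear, so I'm handing in.

```bash
python3 -c "
from bench import ctrl
print(ctrl.hand_in())"
```

```text
the job is handed in; nothing more can be done
None
```

I folded the four lids over in order, 1 to 4, and pressed each down with about 20 N until the fingertip stood at lid-top height (70 mm). The last pictures show all four shut and nothing visibly moved, and I handed the job in with the arm clear at about 14.4 s; no verdict came back.

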